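# Roll the coffee tin onto the red strip

### The arm

A 6-joint arm with a two-finger parallel gripper is mounted at the origin on the work surface. World frame = base frame: x ahead of the robot, y to its left, z up, the work surface at z = 0. Lengths are in mm, angles in rad, forces in N, time in s.
With the tool pointing down it reaches from about 375 to 925 mm from the base axis. Payload 5.7 kg.
Tool frame: the origin (TCP) lies at the very end of the fingers, on their centre line; the grasp point (between the pads) lies 19 mm behind it; z points along the fingers, y is the line along which they close (so a half turn about z gives the same grasp; the last joint's range is limited). The gripper opens to 88 mm and grips with 3 to 60 N. Pads are 20 mm wide; open, the fingers measure 115 mm over their backs; the gripper's body (75 mm by 178 mm) begins 61 mm behind the grasp point.
Start: joints at [1.117, 0.359, 1.51, -0, 1.272, -0.115], TCP at [199.405, 565.862, 222.623] pointing down, gripper open.
Joint ranges: [-2.97, 2.97], [-1.01, 2.36], [0.21, 2.38], [-0.96, 4.11], [0.2, 2.71], [-2.98, 2.98]. Speed limits (rad/s): [2.39, 2.39, 3.14, 3.14, 3.14, 3.14].

### API

Orientations are given as a rotation vector (axis times angle).
In Python, from workcell import sense, camera, hand_in gives the robot as it stands.
- The arm moves only by the tool servo_tool, never from a script. Its argument "targets" is a list of rows, each a list of 6 numbers: the shift along the world's x, y, z in m, then the turn, a rotation vector about the world's x, y, z in rad. A call has 1 to 12 rows; each row is the pose to reach, as a shift and turn from the pose commanded when the call began; what a row does not reach only later rows make up. A row lasts 1/12 s, in which the tool goes at most 41.7 mm and 7.16 degrees, less where a joint would pass 70% of its speed; a pose out of reach is approached as far as the arm can. A call with a gripper value outside its range is refused whole. "hand" is the finger opening in m, from 0 to 0.0878, set as the call begins (left out, the last holds). The fingers move at their own pace and stop on an object; "newtons" is the grip in N (left out, the last holds). Time passes only in rows, so rows that repeat a pose let the fingers close. It gives the time, the measured TCP pose, the force, the opening and the grip force at its end, in the units of the state.
- sense(): the state, without advancing time (a new reading comes with each control period).
- camera(name): name is "scene" or "top"; returns a dict with "pixels" (480x640x3 uint8, red, green, blue), "camera_matrix" (3x3 intrinsics, pixels), "dist" ([k1, k2, p1, p2, k3] as OpenCV has them; the pictures are not rectified), "world_to_cam" (4x4, takes a point from world to camera coordinates). Camera axes: x right, y up, looking along -z (the intrinsics and any distortion apply to the point x, -y, -z); pixel columns grow to the right and rows downward; lengths in mm; the calibration is good to about 2 mm. A picture is of the moment at which its call begins. There is no depth.
- hand_in(): hands the job in; it is judged then, once.
The state is a dict: "time_s": time; "joint_pos": joint angles; "dq": joint speeds; "joint_torque": joint torques, N m; "tool_pos": TCP position; "orientation": TCP orientation; "contact_force": force on the tool from outside, world axes, zero at the start; "moment": the same for the moment, N m; "gripper_width": opening from 0.0 (shut) to 1.0 (fully open); "gripper_force": force on a finger pad.
Only numpy, scipy, OpenCV 4.12 (cv2) and the standard library are available. Lean on these libraries where they do the work, as an engineer would, in place of code of your own. Each camera call takes 0.05 s, during which the arm holds its last target. There are 200 camera calls.

### The job

The green coffee tin lies on its side on the straw serving mat. With your fingertips on the top of the tin, never on its lower half, roll it along the mat without lifting it until it rests still and square on the red strip, so that the line where it touches the mat is on the strip, then take your hand away. Leave the cups, the coffee pot, the pan and the spoon where they are.

Things in the scene. Friction and masses are not known exactly. Their poses are not given: they have to be found in the camera images.
- tin: closed green coffee tin lying on its side, 90 mm across and 120 mm long, about 0.4 kg, with bright rims and a yellow stripe along it, on top at the start. Origin on its axis at mid-length, 45 mm above the mat (49 over the counter). x runs along its axis; z points from the axis to the yellow stripe and turns over as the tin rolls. Its top moves twice as far as its axis. Let go slowly it coasts a few mm; at rest it stays.
- strip: flat red strip on the mat, where the tin must come to rest: 200 mm long, 30 mm wide, no height that can be felt. Origin at its centre, at the mat's surface; x along its length, y across it. The tin starts 100 to 210 mm away from it across the mat, on either side, with its axis nearly parallel to the strip.
- mat: straw-coloured flat serving mat with brown border lines, 220 by 520 mm and 4 mm thick, fixed to the counter; origin at the centre of its underside; y along its length, the way the tin rolls.
- cup0: white handleless ceramic coffee cup, 50 mm high, 68 mm across the rim, 36 mm across the foot, loose; origin at the centre of its underside, z up. Stands on the mat by its -y end, in line with the tin.
- cup1: white handleless ceramic coffee cup, 50 mm high, 68 mm across the rim, 36 mm across the foot, loose; origin at the centre of its underside, z up. Stands on the mat by its +y end, in line with the tin.
- cup2: white handleless ceramic coffee cup, 50 mm high, 68 mm across the rim, 36 mm across the foot, loose; origin at the centre of its underside, z up. Stands on the counter beyond the mat.
- jebena: black round-bellied clay coffee pot, 237 mm high with its stopper, belly 160 mm across, with a spout to its +y and a handle to its -y; loose on the counter at the far right; origin at the centre of its underside.
- pan: stainless steel roasting pan, 270 mm across the rim and 35 mm high, with a wooden handle running 300 mm from its centre along its x; loose on the counter at the left; origin at the centre of its underside.
- spoon: wooden spoon, 200 mm long, lying loose on the counter beyond the mat, handle to its -x; origin at its underside near mid-length.
Things that resemble listed ones, but are neither listed nor needed, are in the scene too. Of the things shaped like the tin, the green one is meant.

How it is judged:
By the outcome, as a careful person would: the job done as asked, in the order asked, and still so for the second after the job is handed in, with the robot touching nothing.
It also fails if it takes over 72 s, if anything falls off the work surface, if the arm or the gripper's body presses on something with over 40 N, if the wrist force passes 120 N, or if a joint passes its speed limit or range.

## Working session

There is one attempt and no reset: what is moved stays moved. The work goes in short steps, Python scripts to look and compute and a tool call to move; the robot and the scene stay as the last step left them, time stands still between calls to the robot, and variables do not carry over. Pictures are saved under pics/ and viewed, at most 10 in all, crops included, and the job is handed in when it is done.

Besides the shell and the picture viewer there is one more tool, called after ">>>" by a JSON object that holds its "name" and its "arguments". servo_tool: Moves the arm, as the interface text tells. Its arguments: {"type":"object","properties":{"targets":{"type":"array"},"hand":{"type":"number"},"newtons":{"type":"number"}},"required":["targets"]}

```bash
mkdir -p pics; cat > h.py <<'E'
import numpy as np, cv2
from workcell import sense, camera, hand_in
def snap(name,fn):
    c=camera(name); cv2.imwrite(fn,cv2.cvtColor(c["pixels"],cv2.COLOR_RGB2BGR)); np.savez(fn+'.npz',**{k:np.array(c[k]) for k in c}); return c
def load(fn): return dict(np.load(fn+'.npz'))
def ray(c,uv,z):
    K=np.array(c["camera_matrix"],float);d=np.array(c["dist"],float);T=np.array(c["world_to_cam"])
    p=cv2.undistortPoints(np.array(uv,float).reshape(-1,1,2),K,d).reshape(-1,2)
    D=np.c_[p[:,0],-p[:,1],-np.ones(len(p))]@T[:3,:3]
    o=-T[:3,:3].T@T[:3,3]
    z=np.broadcast_to(z,len(p))
    return o+D*((z-o[2])/D[:,2])[:,None]
def proj(c,P):
    T=np.array(c["world_to_cam"]);q=np.atleast_2d(P)@T[:3,:3].T+T[:3,3]
    q=q*[1,-1,-1]
    return cv2.projectPoints(q,np.zeros(3),np.zeros(3),np.array(c["camera_matrix"],float),np.array(c["dist"],float))[0].reshape(-1,2)
E
python3 - <<'E'
from h import *
snap("top","pics/t0.png");snap("scene","pics/s0.png");print(sense())
E
```

```text
{'time_s': 0.1, 'joint_pos': array([ 1.11693713e+00,  3.59431631e-01,  1.51128962e+00, -3.72809131e-07,
        1.27250411e+00, -1.15083781e-01]), 'dq': array([ 0.00019551,  0.00011426, -0.00319793, -0.00054883, -0.00025938,
       -0.00107892]), 'joint_torque': array([-9.15113978e-04, -5.16359317e+01, -2.71408188e+01,  6.76710368e-02,
        2.77246482e-02, -5.62985724e-05]), 'tool_pos': array([199.13031663, 565.3501453 , 221.90761541]), 'orientation': array([-5.29528554e-01, -3.09617847e+00,  2.46137755e-03]), 'contact_force': array([0.16967745, 1.26579521, 0.26262482]), 'moment': array([0.00253118, 0.02480477, 0.01763449]), 'gripper_force': 0.0, 'gripper_width': 0.9960453695345548}
```

View pics/t0.png

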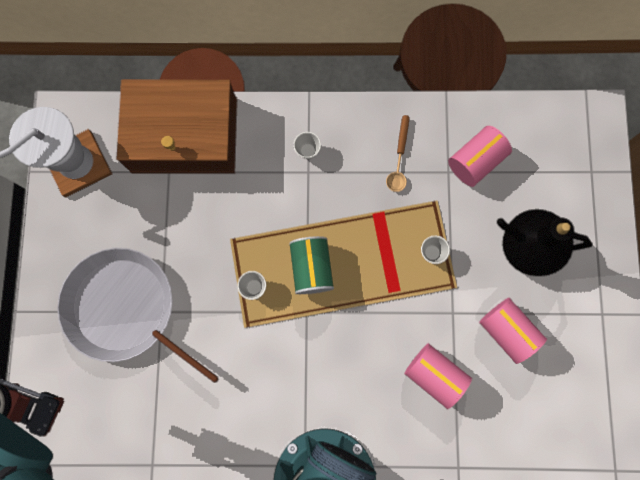

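View pics/s0.png

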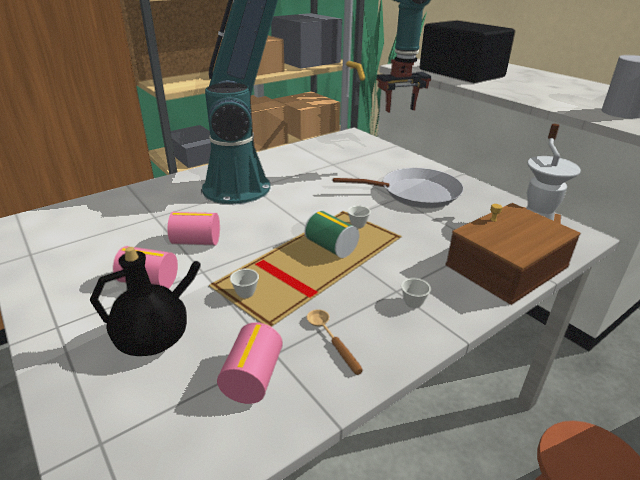

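The top picture shows four tin-shaped things: a green one at (311,265) on the mat and pink ones at (480,155), (513,330) and (438,376). The green one is meant. The red strip runs from (379,213) to (393,292), and there are cups on the mat at (252,286) and (435,249). I'll confirm with a crop and measure.

```bash
python3 - <<'E'
from h import *
c=load("pics/t0.png");im=cv2.imread("pics/t0.png")
cv2.imwrite("pics/c0.png",cv2.resize(im[190:340,260:460],None,fx=4,fy=4,interpolation=cv2.INTER_CUBIC))
h=cv2.cvtColor(im,cv2.COLOR_BGR2HSV)
red=cv2.inRange(h,(0,200,100),(6,255,255))|cv2.inRange(h,(174,200,100),(180,255,255))
red[:200]=0;red[310:]=0;red[:,:360]=0;red[:,410:]=0
r=cv2.minAreaRect(cv2.findNonZero(red));print(r)
P=ray(c,cv2.boxPoints(r),4);print("strip",P.round(1),P.mean(0))
m=ray(c,[(233,240),(437,203),(455,288),(247,326)],4);print("mat",m.round(1))
y=cv2.inRange(h,(22,150,150),(32,255,255));y[:230]=0;y[300:]=0;y[:,:295]=0;y[:,330:]=0
r=cv2.minAreaRect(cv2.findNonZero(y));print(r)
P=ray(c,cv2.boxPoints(r),94);print("stripe",P.round(1),P.mean(0))
print("cups rim",ray(c,[(252,285),(435,248)],54).round(1))
E
```

```text
((385.95770263671875, 251.9070281982422), (79.82302856445312, 11.652661323547363), 78.51800537109375)
strip [[ 625.5 -116.9    4. ]
 [ 631.4 -145.     4. ]
 [ 438.4 -180.8    4. ]
 [ 432.7 -153.3    4. ]] [ 532.00412529 -149.00005001    4.        ]
mat [[ 559.6  224.5    4. ]
 [ 653.2 -276.     4. ]
 [ 443.5 -313.1    4. ]
 [ 350.8  184.2    4. ]]
((310.189208984375, 262.9757385253906), (46.643863677978516, 4.450750350952148), 82.69424438476562)
stripe [[542.5  43.4  94. ]
 [543.9  33.2  94. ]
 [437.3  18.7  94. ]
 [435.9  28.7  94. ]] [489.89097826  31.01318189  94.        ]
cups rim [[ 443.3  168.    54. ]
 [ 531.9 -259.9   54. ]]
```

View pics/c0.png

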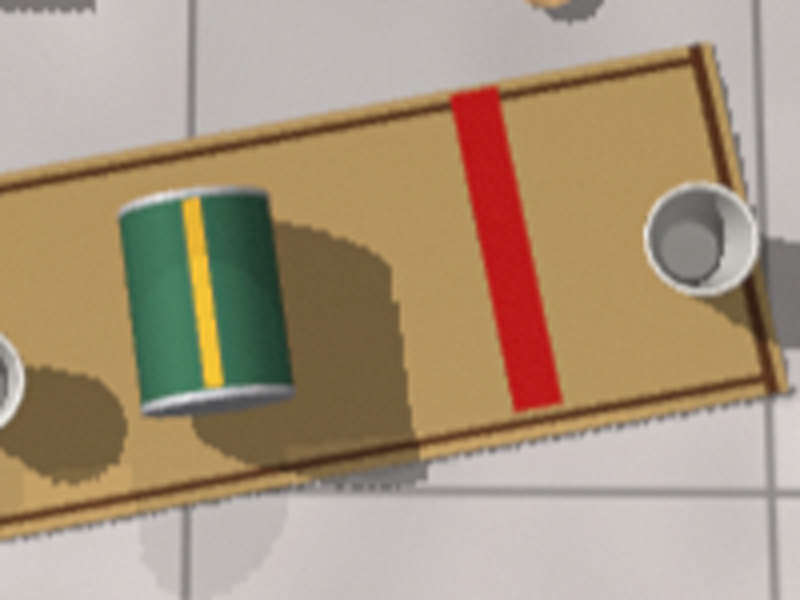

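The crop confirms the green tin with bright rims and a yellow stripe (crop 205,290), and the strip at crop (508,248).

- **Sizes:** The measured strip comes out near 196×28 mm, the mat near 509×213 mm and the stripe 107 mm long, so the calibration holds.
- **Tin:** its top is at about (490, 31), with yaw 7.8°.
- **Strip:** its centre is at (532, -149), with yaw 10.5°.
- **Roll needed:** about 185 mm along (0.18, -0.98).

I'll set both fingertips along the tin's axis and roll it in strokes.

>>> {"name": "servo_tool", "arguments": {"targets": [[0.288, -0.514, -0.08, 0, 0, -1.096], [0.288, -0.514, -0.08, 0, 0, -1.096], [0.288, -0.514, -0.08, 0, 0, -1.096], [0.288, -0.514, -0.08, 0, 0, -1.096], [0.288, -0.514, -0.08, 0, 0, -1.096], [0.288, -0.514, -0.08, 0, 0, -1.096], [0.288, -0.514, -0.08, 0, 0, -1.096], [0.288, -0.514, -0.08, 0, 0, -1.096], [0.288, -0.514, -0.08, 0, 0, -1.096], [0.288, -0.514, -0.08, 0, 0, -1.096], [0.288, -0.514, -0.08, 0, 0, -1.096], [0.288, -0.514, -0.08, 0, 0, -1.096]], "hand": 0.07}}

```text
time_s: 1.1
tool_pos: [442.0, 131.7, 155.1]
orientation: [-2.065, -2.367, 0.0]
contact_force: [0.7, 0.4, 0.0]
gripper_width: 0.797
gripper_force: 0.0
```

>>> {"name": "servo_tool", "arguments": {"targets": [[0, 0, 0, 0, 0, 0], [0, 0, 0, 0, 0, 0], [0, 0, 0, 0, 0, 0]]}}

```text
time_s: 1.35
tool_pos: [441.0, 133.7, 155.1]
orientation: [-2.066, -2.365, 0.001]
contact_force: [-0.3, 0.5, 0.8]
gripper_width: 0.797
gripper_force: 0.0
```

>>> {"name": "servo_tool", "arguments": {"targets": [[0.023, -0.041, -0.01, 0, 0, 0], [0.046, -0.082, -0.02, 0, 0, 0], [0.046, -0.082, -0.04, 0, 0, 0], [0.046, -0.082, -0.05, 0, 0, 0], [0.046, -0.082, -0.05, 0, 0, 0], [0.046, -0.082, -0.05, 0, 0, 0]]}}

```text
time_s: 1.85
tool_pos: [485.7, 53.4, 104.9]
orientation: [-2.061, -2.367, 0.003]
contact_force: [0.8, 0.2, -1.1]
gripper_width: 0.794
gripper_force: 0.0
```

```bash
python3 - <<'E'
from h import *
im=[]
for n in("top","scene"):
    c=snap(n,f"pics/{n}1.png"); p=proj(c,sense()["tool_pos"])[0]; print(p)
    i=cv2.imread(f"pics/{n}1.png"); x,y=p.astype(int); im.append(cv2.resize(i[max(y-75,0):y+75,x-50:x+50],(400,600)))
cv2.imwrite("pics/c1.png",np.hstack(im));print(sense()["tool_pos"])
E
```

```text
[300.03484844 263.57600029]
[337.18996871 212.31229768]
[486.90880773  53.27615451 105.94136429]
```

View pics/c1.png

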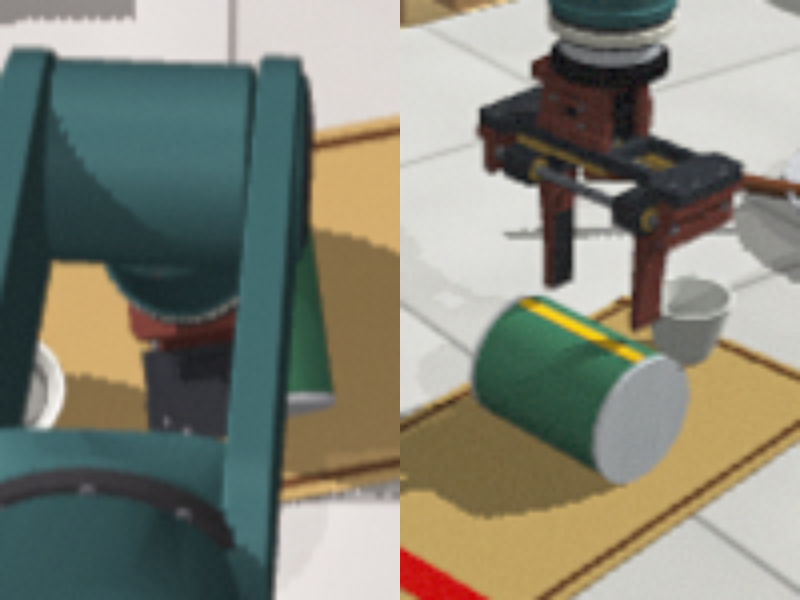

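The tin stands ahead of the fingers: the stripe is at crop (585,330), and the fingertips are at crop (560,285) and (650,325), over its back shoulder. I'll move slightly toward the top and feel down.

>>> {"name": "servo_tool", "arguments": {"targets": [[0.001, -0.006, -0.005, 0, 0, 0], [0.001, -0.006, -0.009, 0, 0, 0], [0.001, -0.006, -0.011, 0, 0, 0], [0.001, -0.006, -0.012, 0, 0, 0], [0.001, -0.006, -0.012, 0, 0, 0]]}}

```text
time_s: 2.37
tool_pos: [488.6, 45.7, 93.8]
orientation: [2.065, 2.367, 0.0]
contact_force: [-2.2, -0.2, 8.1]
gripper_width: 0.797
gripper_force: 3.5
```

>>> {"name": "servo_tool", "arguments": {"targets": [[0.0005, -0.003, 0, 0, 0, 0], [0.001, -0.008, 0, 0, 0, 0], [0.002, -0.015, 0, 0, 0, 0], [0.003, -0.023, 0, 0, 0, 0], [0.004, -0.031, 0, 0, 0, 0], [0.0055, -0.039, 0, 0, 0, 0], [0.0065, -0.047, 0, 0, 0, 0], [0.0075, -0.054, 0, 0, 0, 0], [0.008, -0.058, 0, 0, 0, 0], [0.0085, -0.06, 0, 0, 0, 0], [0.0085, -0.06, 0, 0, 0, 0]]}}

```text
time_s: 3.28
tool_pos: [497.0, -14.6, 93.3]
orientation: [-2.066, -2.366, 0.0]
contact_force: [0.1, 0.3, 2.0]
gripper_width: 0.802
gripper_force: 1.2
```

```bash
python3 - <<'E'
from h import *
im=[]
c=snap("scene","pics/s2.png"); p=proj(c,sense()["tool_pos"])[0]; print(p)
i=cv2.imread("pics/s2.png"); cv2.imwrite("pics/c2.png",cv2.resize(i[150:330,200:420],None,fx=3,fy=3))
E
```

```text
[319.22244401 225.46751953]
```

View pics/c2.png

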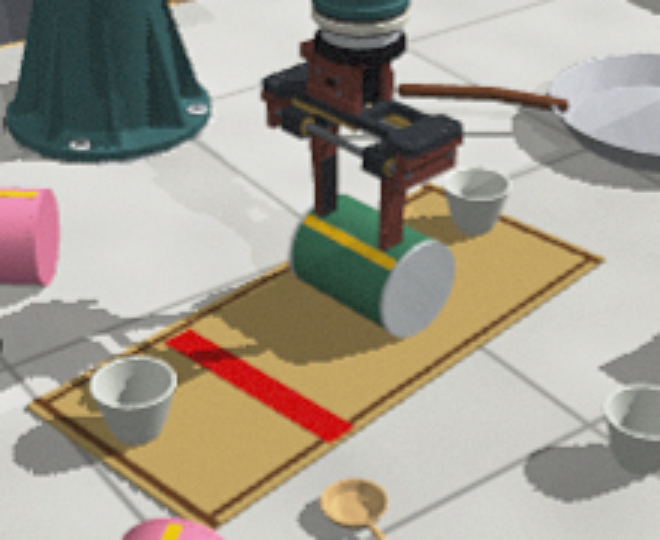

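The tin has rolled: its stripe is now forward, at crop (350,242), with the fingers near its top. The near-end disc centre is at about crop (418,288). I'll check how far it went.

```bash
cat >> h.py <<'E'
def findtin(fn):
    """fit tin (axis x,y,yaw) on the mat to its silhouette in a top/scene picture (green+yellow+disc edges via green mask)"""
    from scipy.optimize import minimize
    c=load(fn);im=cv2.imread(fn);h=cv2.cvtColor(im,cv2.COLOR_BGR2HSV)
    g=cv2.inRange(h,(65,100,30),(85,255,255)); 
    roi=np.zeros_like(g); roi[190:330,200:420]=1; g*=roi
    n,l,s,_=cv2.connectedComponentsWithStats(g); k=np.argsort(s[1:,4])[::-1]+1
    g=cv2.morphologyEx(np.uint8(l==k[0])*255,cv2.MORPH_CLOSE,np.ones((7,7)))
    def cost(p):
        x,y,a=p[0],p[1],p[2]/100; ax=np.array([np.cos(a),np.sin(a),0]);pr=np.array([-np.sin(a),np.cos(a),0])
        t=np.linspace(0,2*np.pi,40); ring=np.array([x,y,49])+45*(np.outer(np.cos(t),pr)+np.outer(np.sin(t),[0,0,1]))
        m=np.zeros((480*4,640*4),np.uint8); P=np.r_[ring-58*ax,ring+58*ax]
        f=lambda q:(proj(c,q)*4+1.5).astype(np.int32)
        cv2.fillConvexPoly(m,cv2.convexHull(f(P)),255)
        o=-c["world_to_cam"][:3,:3].T@c["world_to_cam"][:3,3]-np.array([x,y,49])
        s=np.sign(o@ax); cv2.fillConvexPoly(m,cv2.convexHull(f(ring+58*s*ax)),0) if abs(o@ax)>60 else 0
        m=cv2.resize(m,(640,480),interpolation=cv2.INTER_AREA)
        return np.abs(m.astype(float)-g).sum()/255
    return cost
def fit(fn,x,y,a):
    from scipy.optimize import minimize
    cst=findtin(fn); p0=np.array([x,y,a*100*np.pi/180])
    r=minimize(cst,p0,method="Nelder-Mead",options=dict(initial_simplex=p0+np.array([[0,0,0],[15,0,0],[0,15,0],[0,0,8]]),xatol=.2,fatol=.2))
    x,y,a=r.x; d=np.array([x-532,y+149]); n=np.array([.182,-.983])
    print(fn,"tin",x.round(1),y.round(1),"yaw",np.degrees(a/100).round(1),"cost",round(r.fun),"to go",(-d@n).round(1),"lateral",(d@[.983,.182]).round(1))
E
python3 - <<'E'
from h import *
fit("pics/s0.png",490,31,7.8);fit("pics/t0.png",490,31,7.8);fit("pics/s2.png",494,3,7.8)
c=load("pics/s2.png");print(ray(c,[(339.3,246)],49))
E
```

```text
pics/s0.png tin 493.6 32.0 yaw 2.9 cost 266 to go 184.9 lateral -4.8
pics/t0.png tin 492.0 25.9 yaw 9.9 cost 1216 to go 179.2 lateral -7.5
pics/s2.png tin 498.6 1.0 yaw 2.9 cost 615 to go 153.5 lateral -5.5
[[552.21464523  10.42052581  49.        ]]
```

>>> {"name": "servo_tool", "arguments": {"targets": [[0, 0, 0.005, 0, 0, 0], [-0.002, 0.015, 0.012, 0, 0, 0], [-0.005, 0.036, 0.012, 0, 0, 0], [-0.005, 0.036, 0.006, 0, 0, 0], [-0.005, 0.036, 0.002, 0, 0, 0], [-0.005, 0.036, -0.0005, 0, 0, 0], [-0.005, 0.036, -0.0015, 0, 0, 0], [-0.005, 0.036, -0.0015, 0, 0, 0]]}}

```text
time_s: 4.0
tool_pos: [492.2, 21.3, 92.5]
orientation: [-2.065, -2.367, 0.0]
contact_force: [-3.7, 2.2, 15.3]
gripper_width: 0.799
gripper_force: 7.4
```

>>> {"name": "servo_tool", "arguments": {"targets": [[0.0005, -0.003, 0, 0, 0, 0], [0.001, -0.009, 0.0003, 0, 0, 0], [0.0025, -0.018, 0.0005, 0, 0, 0.002], [0.004, -0.028, 0.0005, 0, 0, 0.006], [0.0055, -0.038, 0.0005, 0, 0, 0.01], [0.007, -0.048, 0.0005, 0, 0, 0.015], [0.0085, -0.058, 0.0005, 0, 0, 0.02], [0.01, -0.067, 0.0003, 0, 0, 0.023], [0.0115, -0.074, 0, 0, 0, 0.025], [0.012, -0.078, 0, 0, 0, 0.025], [0.012, -0.08, -0.0003, 0, 0, 0.025], [0.012, -0.08, -0.0003, 0, 0, 0.025]]}}

```text
time_s: 5.0
tool_pos: [504.4, -60.1, 91.7]
orientation: [2.036, 2.391, -0.001]
contact_force: [-0.6, -2.0, 6.7]
gripper_width: 0.797
gripper_force: 3.3
```

```bash
python3 - <<'E'
from h import *
snap("scene","pics/s3.png");fit("pics/s3.png",500,-37,7.8);print(sense()["contact_force"])
E
```

```text
pics/s3.png tin 504.3 -36.8 yaw -1.2 cost 414 to go 115.3 lateral -6.8
[-1.32262192 -0.66049132  6.4801246 ]
```

>>> {"name": "servo_tool", "arguments": {"targets": [[0, 0, 0.005, 0, 0, 0], [-0.003, 0.018, 0.013, 0, 0, 0], [-0.007, 0.042, 0.013, 0, 0, 0], [-0.007, 0.042, 0.006, 0, 0, 0], [-0.007, 0.042, 0.003, 0, 0, 0], [-0.007, 0.042, 0.001, 0, 0, 0], [-0.007, 0.042, 0, 0, 0, 0], [-0.007, 0.042, 0, 0, 0, 0]]}}

```text
time_s: 5.72
tool_pos: [497.0, -17.1, 91.9]
orientation: [-2.036, -2.392, 0.001]
contact_force: [-3.0, 1.9, 12.0]
gripper_width: 0.8
gripper_force: 5.9
```

>>> {"name": "servo_tool", "arguments": {"targets": [[0.0005, -0.003, 0, 0, 0, 0], [0.0015, -0.009, 0.0003, 0, 0, 0], [0.003, -0.018, 0.0005, 0, 0, 0.002], [0.0045, -0.028, 0.0005, 0, 0, 0.005], [0.0065, -0.038, 0.0005, 0, 0, 0.01], [0.008, -0.048, 0.0005, 0, 0, 0.014], [0.01, -0.058, 0.0005, 0, 0, 0.018], [0.0115, -0.067, 0.0003, 0, 0, 0.022], [0.0125, -0.074, 0, 0, 0, 0.022], [0.0135, -0.078, 0, 0, 0, 0.022], [0.0135, -0.08, -0.0003, 0, 0, 0.022], [0.0135, -0.08, -0.0003, 0, 0, 0.022]]}}

```text
time_s: 6.72
tool_pos: [510.8, -98.9, 92.1]
orientation: [2.01, 2.413, -0.002]
contact_force: [-4.3, -2.9, 13.5]
gripper_width: 0.798
gripper_force: 6.9
```

>>> {"name": "servo_tool", "arguments": {"targets": [[0, 0, 0.003, 0, 0, 0], [0, 0, 0.01, 0, 0, 0], [0, 0, 0.03, 0, 0, 0], [-0.006, 0.03, 0.06, 0, 0, 0], [-0.01, 0.05, 0.09, 0, 0, 0], [-0.01, 0.05, 0.1, 0, 0, 0], [-0.01, 0.05, 0.1, 0, 0, 0]]}}

```text
time_s: 7.3
tool_pos: [502.7, -46.7, 194.0]
orientation: [2.004, 2.413, 0.004]
contact_force: [0.6, 0.2, -0.3]
gripper_width: 0.801
gripper_force: 0.0
```

```bash
python3 - <<'E'
from h import *
snap("scene","pics/s4.png");fit("pics/s4.png",511,-75,9);fit("pics/s4.png",511,-75,5)
snap("top","pics/t4.png");i=cv2.imread("pics/s4.png");j=cv2.imread("pics/t4.png")
cv2.imwrite("pics/c4.png",np.hstack([cv2.resize(i[180:330,220:353],(400,450)),cv2.resize(j[190:340,290:423],(400,450))]))
E
```

```text
pics/s4.png tin 509.8 -79.0 yaw 5.0 cost 122 to go 72.8 lateral -9.1
pics/s4.png tin 508.5 -77.7 yaw 5.8 cost 125 to go 74.4 lateral -10.1
```

View pics/c4.png

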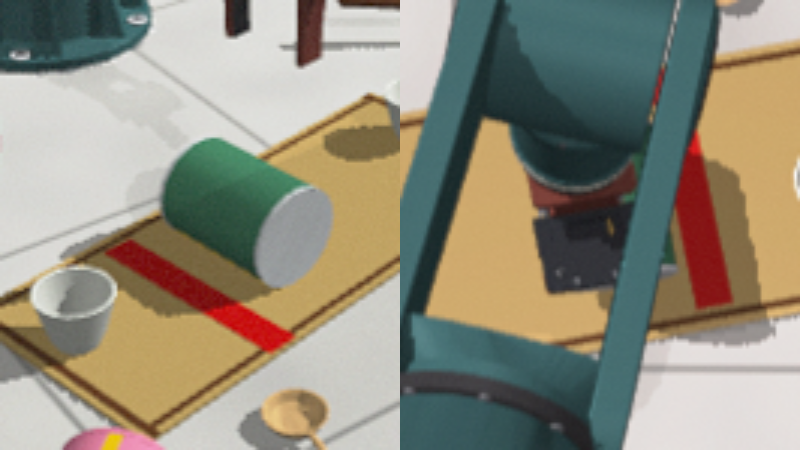

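The tin is at scene-crop (245,212), still short of the strip, and upright on the mat with the cups untouched. It has about 73 mm to go, so two more strokes.

>>> {"name": "servo_tool", "arguments": {"targets": [[0.0035, -0.013, -0.03, 0, 0, 0], [0.0035, -0.013, -0.06, 0, 0, 0], [0.0035, -0.013, -0.085, 0, 0, 0], [0.0035, -0.013, -0.095, 0, 0, 0], [0.0035, -0.013, -0.098, 0, 0, 0], [0.0035, -0.013, -0.0995, 0, 0, 0], [0.0035, -0.013, -0.1, 0, 0, 0], [0.0035, -0.013, -0.1, 0, 0, 0]]}}

```text
time_s: 8.07
tool_pos: [501.1, -59.4, 91.7]
orientation: [-2.006, -2.411, 0.005]
contact_force: [-10.8, 1.8, 22.8]
gripper_width: 0.794
gripper_force: 11.9
```

>>> {"name": "servo_tool", "arguments": {"targets": [[0.0005, -0.003, 0, 0, 0, 0], [0.0015, -0.009, 0.0003, 0, 0, 0], [0.003, -0.018, 0.0005, 0, 0, 0], [0.005, -0.028, 0.0005, 0, 0, 0], [0.007, -0.038, 0.0005, 0, 0, 0], [0.009, -0.048, 0.0005, 0, 0, 0], [0.0105, -0.057, 0.0005, 0, 0, 0], [0.012, -0.065, 0.0003, 0, 0, 0], [0.013, -0.07, 0, 0, 0, 0], [0.0135, -0.073, 0, 0, 0, 0], [0.0135, -0.074, -0.0003, 0, 0, 0], [0.0135, -0.074, -0.0003, 0, 0, 0]]}}

```text
time_s: 9.07
tool_pos: [515.0, -135.7, 92.1]
orientation: [-2.007, -2.414, 0.008]
contact_force: [-12.7, -5.2, 24.6]
gripper_width: 0.795
gripper_force: 12.6
```

```bash
python3 - <<'E'
from h import *
snap("scene","pics/s5.png");fit("pics/s5.png",516,-115,5)
E
```

```text
pics/s5.png tin 516.5 -117.4 yaw 6.7 cost 266 to go 33.9 lateral -9.5
```

>>> {"name": "servo_tool", "arguments": {"targets": [[0, 0, 0.004, 0, 0, 0], [-0.003, 0.016, 0.013, 0, 0, 0], [-0.006, 0.033, 0.013, 0, 0, 0], [-0.006, 0.033, 0.007, 0, 0, 0], [-0.006, 0.033, 0.004, 0, 0, 0], [-0.006, 0.033, 0.002, 0, 0, 0], [-0.006, 0.033, 0.001, 0, 0, 0], [-0.006, 0.033, 0.001, 0, 0, 0]]}}

```text
time_s: 9.78
tool_pos: [511.4, -101.5, 92.8]
orientation: [-2.009, -2.415, 0.002]
contact_force: [-5.3, 0.9, 20.5]
gripper_width: 0.799
gripper_force: 10.5
```

>>> {"name": "servo_tool", "arguments": {"targets": [[0.0005, -0.003, 0, 0, 0, 0], [0.0015, -0.009, 0, 0, 0, 0], [0.003, -0.017, 0, 0, 0, 0], [0.0045, -0.026, 0, 0, 0, 0], [0.006, -0.035, 0, 0, 0, 0], [0.0075, -0.043, 0, 0, 0, 0], [0.009, -0.05, 0, 0, 0, 0], [0.01, -0.055, 0, 0, 0, 0], [0.0105, -0.058, 0, 0, 0, 0], [0.011, -0.06, 0, 0, 0, 0], [0.011, -0.061, 0, 0, 0, 0], [0.011, -0.061, 0, 0, 0, 0]]}}

```text
time_s: 10.78
tool_pos: [522.2, -163.9, 92.9]
orientation: [2.009, 2.415, -0.004]
contact_force: [-7.1, -3.1, 18.0]
gripper_width: 0.801
gripper_force: 9.1
```

>>> {"name": "servo_tool", "arguments": {"targets": [[0, 0, 0, 0, 0, 0], [0, 0, 0.002, 0, 0, 0], [0, 0, 0.006, 0, 0, 0], [0, 0, 0.02, 0, 0, 0], [0, 0, 0.05, 0, 0, 0], [0, 0.02, 0.08, 0, 0, 0], [0, 0.06, 0.1, 0, 0, 0], [-0.01, 0.1, 0.1, 0, 0, 0], [-0.02, 0.14, 0.1, 0, 0, 0], [-0.03, 0.18, 0.1, 0, 0, 0], [-0.04, 0.22, 0.1, 0, 0, 0], [-0.04, 0.25, 0.1, 0, 0, 0]]}}

```text
time_s: 11.78
tool_pos: [480.1, 90.7, 191.4]
orientation: [-2.007, -2.414, 0.002]
contact_force: [-0.0, 0.5, -0.7]
gripper_width: 0.798
gripper_force: 0.0
```

```bash
python3 - <<'E'
from h import *
snap("scene","pics/s6.png");fit("pics/s6.png",523,-148,5)
snap("top","pics/t6.png");i=cv2.imread("pics/s6.png");j=cv2.imread("pics/t6.png")
cv2.imwrite("pics/c6.png",np.hstack([cv2.resize(i[180:330,200:333],(400,450)),cv2.resize(j[190:340,320:453],(400,450),interpolation=cv2.INTER_CUBIC)]))
E
```

```text
pics/s6.png tin 520.3 -147.5 yaw 5.9 cost 121 to go 3.6 lateral -11.2
```

View pics/c6.png

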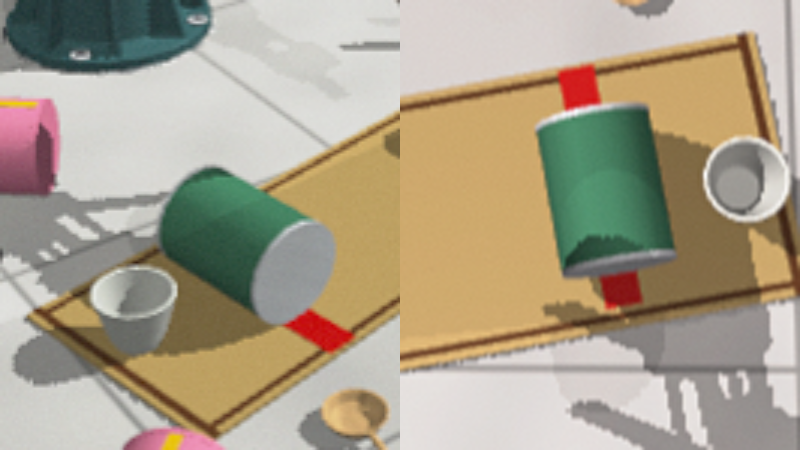

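The top crop shows the tin over the strip, parallel to it, with red showing at both ends (crop (578,85) and (622,290)). The cup at (748,180) is clear. I'll check the contact line using the tangent edges.

```bash
python3 - <<'E'
from h import *
n=np.array([.182,-.983]);q=np.array([.983,.182])
def f(fn,ox,oy,s,L,R):
    c=load(fn)
    A=[np.array([ox,oy])+np.array(p)/s for p in (*L,*R)]
    P=ray(c,A,49)[:,:2]; o=-c["world_to_cam"][:3,:3].T@c["world_to_cam"][:3,3]
    d=(P-[532,-149])@n; cn=(o[:2]-[532,-149])@n; H=o[2]-49
    for k in(0,1):
        b=np.tan((np.arctan((d[k]-cn)/H)+np.arctan((d[k+2]-cn)/H))/2)*H+cn
        w=np.diff(np.arctan((d[[k,k+2]]-cn)/H))[0]
        print(fn,"n offset",b.round(1),"along",((P[[k,k+2]]-[532,-149])@q).mean().round(1),"diam",(2*np.hypot(H,b-cn)*np.sin(w/2)).round(1))
f("pics/t0.png",260,190,4,[(122,218),(143,408)],[(268,195),(293,385)])
f("pics/t6.png",320,190,3,[(137,128),(165,275)],[(248,105),(275,250)])
E
```

```text
pics/t0.png n offset -179.8 along 49.0 diam 87.4
pics/t0.png n offset -186.0 along -64.6 diam 88.5
pics/t6.png n offset 1.4 along 47.2 diam 89.1
pics/t6.png n offset -0.1 along -70.6 diam 87.3
```

The contact line is within about 2 mm of the strip's centre line and less than 1° off square. I'll pause briefly, confirm that it is still, and hand in.

>>> {"name": "servo_tool", "arguments": {"targets": [[0, 0, 0, 0, 0, 0], [0, 0, 0, 0, 0, 0], [0, 0, 0, 0, 0, 0], [0, 0, 0, 0, 0, 0], [0, 0, 0, 0, 0, 0], [0, 0, 0, 0, 0, 0]]}}

```text
time_s: 12.38
tool_pos: [482.8, 87.8, 191.9]
orientation: [-2.011, -2.413, 0.0]
contact_force: [0.4, 0.0, -0.4]
gripper_width: 0.8
gripper_force: 0.0
```

```bash
python3 - <<'E'
from h import *
c=snap("top","pics/t7.png");a=cv2.imread("pics/t6.png")[190:340,350:453];b=cv2.imread("pics/t7.png")[190:340,350:453]
d=(cv2.absdiff(a,b).max(2)>40).sum();print("changed px",d)
if d<60: print(hand_in())
E
```

```text
changed px 600
```

```bash
python3 - <<'E'
from h import *
snap("scene","pics/s7.png");fit("pics/s6.png",523,-148,5);fit("pics/s7.png",523,-148,5)
j=cv2.imread("pics/t7.png");k=cv2.imread("pics/t6.png")
cv2.imwrite("pics/c7.png",np.hstack([cv2.resize(x[190:340,320:453],(400,450),interpolation=cv2.INTER_CUBIC) for x in(k,j)]))
E
```

```text
pics/s6.png tin 520.3 -147.5 yaw 5.9 cost 121 to go 3.6 lateral -11.2
pics/s7.png tin 520.7 -147.8 yaw 5.4 cost 119 to go 3.2 lateral -10.9
```

View pics/c7.png

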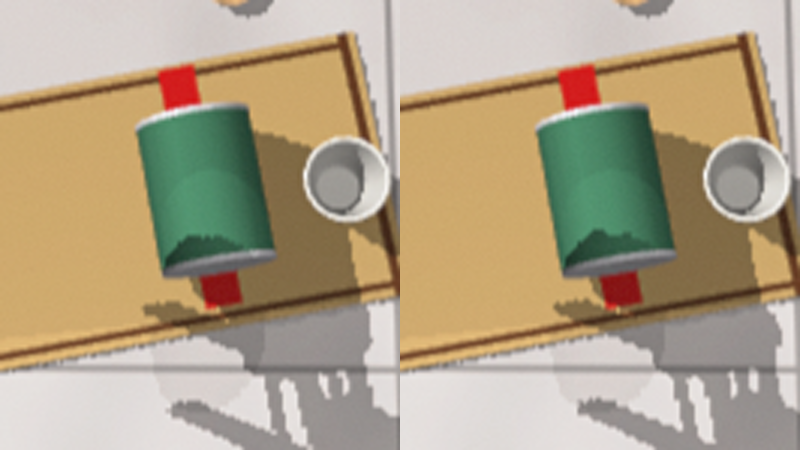

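The tin is in the same place in both pictures, with its rims at (205,110) and (605,110). Only the arm's shadow moved.

```bash
python3 -c "
from workcell import hand_in
print(hand_in())"
```

```text
the job is handed in; nothing more can be done
None
```

I rolled the green tin onto the red strip with my fingertips on its top, in five strokes. At hand-in it lay still, within about 4 mm of the strip's centre line and close to square on it, with the arm clear and the cup beside it not moved.

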